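# Store a vial behind a flush sliding shutter

### The arm

A 6-joint arm with a two-finger parallel gripper is mounted at the origin on a cart in front of the work surface, level with it; the furniture and walls round the work are solid. World frame = base frame: x ahead of the robot, y to its left, z up, the work surface at z = 0. Lengths are in m, angles in degrees, forces in N, time in s.
With the tool pointing down it reaches from about 0.35 to 0.725 m from the base axis. Payload 6 kg.
Tool frame: the origin (TCP) lies at the very end of the fingers, on their centre line; the grasp point (between the pads) lies 19 mm behind it (env.grip_point_offset is the z of the grasp point in the tool frame, in m); z points along the fingers, y is the line along which they close (so a half turn about z gives the same grasp; the last joint's range is limited). The gripper opens to 85 mm and grips with 20 to 120 N. Pads are 22 mm wide; open, the fingers measure 114 mm over their backs; the gripper's body (76 mm by 85 mm) begins 54 mm behind the grasp point. The pads swing forward as they close: fully open they stand 13 mm farther back than shut.
Start: joints at [-46.484, 2.303, 4.859, 0, -92.561, -19.12], TCP at [0.248, -0.546, 0.192] pointing down, gripper open.
Joint ranges: [-146.85, 146.85], [-73.84, 115.35], [-62.03, 85.46], [-188.31, 113.3], [-161.28, -10.13], [-171.36, 171.36]. Speed limits (degrees/s): [147.25, 147.25, 172.46, 180, 180, 180].

### API

Orientations are given as [roll, pitch, yaw] about the fixed x, y, z axes, in that order (R = Rz(yaw) Ry(pitch) Rx(roll)).
In Python, from rig import env, get_image, camera_model, sign_off gives the robot as it stands.
- The arm moves only by the shell command python3 -m creep 'ROWS'. ROWS is text: rows parted by semicolons, each of 7 numbers parted by spaces: the shift along the tool's x, y, z as a fraction of full scale, then the turn, a rotation vector about the tool's x, y, z as a fraction of full scale, then the opening, from 0 (shut) to 1 (fully open). A call has 1 to 8 rows; each row is the pose to reach, as a shift and turn from the pose commanded when the call began, along the tool's axes at that moment; what a row does not reach only later rows make up. Full scale, the value 1, is 25 cm for a shift and 120 degrees for a turn. A row lasts 1/8 s, in which the tool goes at most 62.5 mm and 10.7 degrees, less where a joint would pass 70% of its speed; a pose out of reach is approached as far as the arm can. A call with a number of a shift or a turn outside -1 to 1 is refused whole. A call with a gripper value outside its range is refused whole. The fingers move at their own pace and stop on an object; the grip force is fixed at half the most. Time passes only in rows, so rows that repeat a pose let the fingers close. It gives the time, the measured TCP pose, the force, the opening and the grip force at its end, in the units of the state.
- env.sense(): the state, without advancing time (a new reading comes with each control period).
- get_image(name): name is "scene" or "top" or "wrist"; returns (picture, depth): 420x560x3 uint8, red, green, blue; 420x560 float32, m along the optical axis (not along the pixel's ray), 0 where there is no reading.
- camera_model(name): a dict with "vertical_fov" (degrees; the focal length in pixels is half the picture's height over the tangent of half this angle, whatever the lens; pixels are square), "cx", "cy" (the principal point, pixels), "dist_coeffs" ([k1, k2, p1, p2, k3] as OpenCV has them; the pictures are not rectified), "view" (4x4, takes a point from world to camera coordinates). Camera axes: x right, y down, z forward; pixel columns grow to the right and rows downward; lengths in m; the calibration is good to about 2 mm. A picture is of the moment at which its call begins: read the wrist's pose just before it. camera_model takes no time and is no camera call; for the wrist camera it gives the pose at the moment of the call.
- sign_off(): hands the job in; it is judged then, once.
The state is a dict: "time": time; "q": joint angles; "joint_velocities": joint speeds; "tau": joint torques, N m; "eef_pos": TCP position; "tool_rot": TCP orientation; "contact_force": force on the tool from outside, world axes, zero at the start; "wrist_torque": the same for the moment, N m; "gripper_width": finger opening in m; "gripper_force": force on a finger pad.
Only numpy, scipy, OpenCV 4.12 (cv2) and the standard library are available. Lean on these libraries where they do the work, as an engineer would, in place of code of your own. Each camera call takes 0.05 s, during which the arm holds its last target. There are 200 camera calls.

### The job

Store the glass vial in the light-tight sample holder: the holder's flush shutter has no handle, so press down on it with the fingertips and drag it fully open, put the vial upright into the well that it uncovers so that it sits right down on the bottom, and drag the shutter fully closed over it again. The slide is delicate: never push on the holder with more than 40 N. Leave the other things on the worktop where they are.

Things in the scene. Friction and masses are not known exactly. Their poses are not given: they have to be found in the camera images.
- holder: Fixed sample holder: aluminium tray 106 x 206 mm, 33 mm high, grey cassette 90 x 190 mm clamped in it. Origin: centre of the underside, on the worktop; z up, y along the length and slide, x across. The cassette's flat top is 76 mm up by design, but really 73 to 79 mm: shutter and well share this offset, NOT in the measured poses: find the surface by touch. It is stiff: touch down slowly.
- press_spot (a point): Holder x 0, y -47, z 76 mm (design height): centre of the shut shutter's flush dark rubber inlay, 32 x 40 mm (ribs under 0.5 mm, no hold, grips like the rest; it moves with the plate). The aluminium shutter, 52 mm wide, 4 mm thick, is flush with the side rails (x 26 to 45 mm either side). Shut, it shows from y -88 to +32.
- well_axis (a point): Holder x 0, y -66, z 76 mm (design height of the shutter's top): axis of the upright well, a square hole 21 x 21 mm, sides along x and y, seen only when open. Mouth 4 mm, floor 64 mm below the shutter's real top, so a vial in it ends 10 mm below the shutter's top and may drop the last 20 to 25 mm, guided by the walls.
- cover_edge (a point): Holder x 0, y +32, z 76 mm (design height): edge of the fixed cover plate (y +32 to +95, 4 mm higher than the shutter) under which the shutter's tail slides. Fully open, the plate shows only from y -33 to +32; press it there to close it, keeping clear of the cover.
- shutter (a joint): Shutter position in m: 0 shut, 0.055 fully open, hard stops at both; it grows as the plate moves along the holder's +y. May start up to 0.004 ajar. Moving it takes about 3.5 N along the slide plus 8 N per m/s; it stays where left and does not sink when pressed. Fingertip grip varies, they may creep a little: 15 to 20 N of downward push is best.
- vial: Upright glass vial with a black screw cap, 15 mm diameter, 54 mm high, 16 to 28 g, standing loose on the worktop left or right of the holder. Origin: centre of the underside; z up along the vial.
- tin: Bystander: round tin 62 mm diameter, 30 mm high. Origin: centre of the underside.
- coupling: Bystander: brass hose coupling 28 x 90 x 24 mm, lying. Origin: centre of the underside.
- tweezers: Bystander: tweezers 13 x 155 x 9 mm, lying. Origin: centre of the underside.
- spool: Bystander: tape spool 50 mm diameter, 14 mm high. Origin: centre of the underside.
- tape: Bystander: roll of adhesive tape 100 mm diameter, 25 mm high. Origin: centre of the underside.

How it is judged (in metres and radians):
On the way, in this order (a step that is already met when the one before it is completed fails the run):
1. the shutter is fully open (value of joint shutter above 0.048 m), for 0.2 s.
2. the vial stands on the floor of the well, released (x of vial in the frame of holder between -0.006 and 0.006 m and y of vial in the frame of holder between -0.072 and -0.06 m and z of vial in the frame of holder below 0.018 m and angle between vial's own z axis and vertical below 0.2 rad and contact force between the fingers and vial below 0.1 N), for 0.2 s.
3. the shutter is fully shut over the vial (x of vial in the frame of holder between -0.006 and 0.006 m and y of vial in the frame of holder between -0.072 and -0.06 m and z of vial in the frame of holder below 0.018 m and angle between vial's own z axis and vertical below 0.2 rad and value of joint shutter below 0.003 m), for 0.2 s.
At the end, for the whole second after the job is handed in: The vial stands on the floor of the well (within 6 mm of the well's centre, underside less than 18 mm above the worktop, leaning under 0.2 rad), at rest, and the shutter is shut to within 3 mm (all of step 3 and linear speed of vial below 0.02 m/s); the robot touches nothing.
It fails at once if the robot pushes on the holder or its shutter with more than 40 N (contact force between any of the fingers, the arm and holder above 40 N).
It fails at once if a bystander is moved by more than 20 mm (distance of any of tin, coupling, tweezers, spool, tape from where it was at the start of the episode above 0.02 m).
It also fails if it takes over 72 s, if anything falls off the work surface, if the arm or the gripper's body presses on something with over 40 N, if the wrist force passes 120 N, or if a joint passes its speed limit or range.

## Working session

There is one attempt and no reset: what is moved stays moved. The work goes in short steps, Python scripts to look and compute and a shell command to move; the robot and the scene stay as the last step left them, time stands still between calls to the robot, and variables do not carry over. Pictures are saved under pics/ and viewed, at most 10 in all, crops included, and the job is handed in when it is done.

```bash
ls; mkdir -p pics; python3 - <<'E'
from rig import env,get_image,camera_model
import cv2,numpy as np
print(env.sense(), env.grip_point_offset)
for n in ("top","scene"):
    p,d=get_image(n); cv2.imwrite(f"pics/{n}0.png",p[:,:,::-1]); np.save(f"pics/{n}0.npy",d)
    print(n,camera_model(n))
E
```

```text
pics
{'time': 0.0, 'q': array([-4.64823402e+01,  2.33854268e+00,  4.80144010e+00, -2.77513597e-02,
       -9.25613642e+01, -1.91181788e+01]), 'joint_velocities': array([-0.02690808, -0.04100909,  0.00671088, -0.05023873, -0.06799262,
        0.0307681 ]), 'tau': array([ 5.80136730e-04, -3.68195701e+01,  3.47411978e+01,  6.93267748e+00,
       -5.51649369e-03, -2.56957003e-05]), 'eef_pos': array([ 0.24775433, -0.54601694,  0.19116748]), 'tool_rot': array([ 1.79897884e+02, -6.05298594e-03, -1.55599297e+02]), 'contact_force': array([ 0.05857327, -1.07373616, -0.90634199]), 'wrist_torque': array([ 0.03607493, -0.01614359,  0.00779621]), 'gripper_force': 0.0, 'gripper_width': 0.08545290932125174} -0.0187
top {'vertical_fov': 51.89675289245108, 'cx': 279.9179064440742, 'cy': 214.50737388778217, 'dist_coeffs': array([-0.1105272,  0.       ,  0.       ,  0.       ,  0.       ]), 'view': array([[-3.78001797e-04, -9.99994345e-01, -3.34179393e-03,
        -8.42377490e-02],
       [-9.97539855e-01,  6.11331569e-04, -7.00989523e-02,
         5.11102202e-01],
       [ 7.01005988e-02,  3.30707511e-03, -9.97534445e-01,
         9.01238320e-01],
       [ 0.00000000e+00,  0.00000000e+00,  0.00000000e+00,
         1.00000000e+00]])}
scene {'vertical_fov': 49.65776468181737, 'cx': 279.8788085125455, 'cy': 209.22326575120132, 'dist_coeffs': array([-0.12429782,  0.        ,  0.        ,  0.        ,  0.        ]), 'view': array([[ 0.50287288, -0.86424223,  0.01429114, -0.34255819],
       [-0.35859066, -0.22363838, -0.90631044,  0.22313121],
       [ 0.7864678 ,  0.45063427, -0.42237087,  0.78403289],
       [ 0.        ,  0.        ,  0.        ,  1.        ]])}
```

View pics/top0.png

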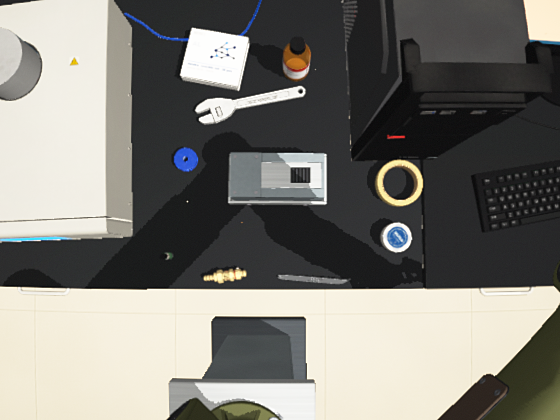

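View pics/scene0.png

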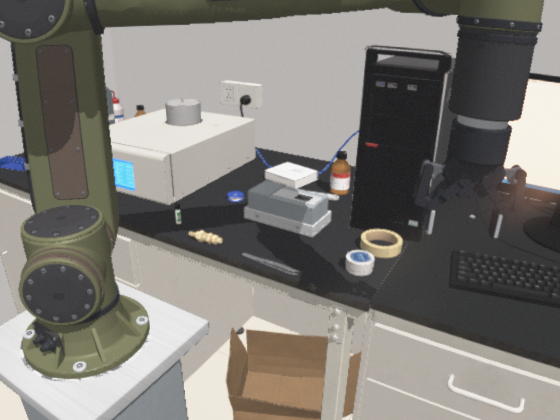

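The top view shows the holder at about (278,178) with its inlay at (300,175), so holder +y points left in the picture, which is world +y. The vial is at (168,256), the coupling at (225,275), the tweezers at (313,279), the tin at (397,237), the tape at (399,183) and the spool at (186,159). The scene view agrees.

```bash
cat > h.py <<'E'
import cv2,numpy as np
from rig import camera_model
def K(m): f=210/np.tan(np.radians(m["vertical_fov"]/2)); return np.array([[f,0,m["cx"]],[0,f,m["cy"]],[0,0,1]])
def rays(m,px):
    u=cv2.undistortPoints(np.float64(px).reshape(-1,1,2),K(m),m["dist_coeffs"]).reshape(-1,2)
    return np.c_[u,np.ones(len(u))]
def on_plane(m,px,z):
    V=np.linalg.inv(m["view"]); r=rays(m,px)@V[:3,:3].T; c=V[:3,3]
    return c+r*((z-c[2])/r[:,2:3])
def cloud(m,d):
    v,u=np.mgrid[:420,:560]; V=np.linalg.inv(m["view"])
    P=(rays(m,np.c_[u.ravel(),v.ravel()])*d.reshape(-1,1))@V[:3,:3].T+V[:3,3]
    P[d.ravel()==0]=np.nan
    return P.reshape(420,560,3)
E
python3 - <<'E'
from h import *
m=camera_model("top"); P=cloud(m,np.load("pics/top0.npy"))
im=cv2.imread("pics/top0.png")
S=P[130:225,215:340].reshape(-1,3)
for lo,hi in((.02,.045),(.065,.095),(.02,.095)):
    s=S[(S[:,2]>lo)&(S[:,2]<hi)]; r=cv2.minAreaRect((s[:,:2]*1000).astype(np.float32)); print(lo,len(s),r,np.median(s[:,2]))
for n,px in dict(inlay=(300,175),shut=(273,175),cover=(250,175),rail=(300,158),floor=(268,235)).items(): print(n,P[px[1],px[0]])
s=P[240:270,155:185].reshape(-1,3); k=s[s[:,2]>.02]; print("vial",k.min(0),k.max(0),np.median(k,0),len(k))
t=k[k[:,2]>.048]; print(t.mean(0),len(t))
a=cv2.resize(im[140:215,220:335],None,fx=4.5,fy=4.5,interpolation=cv2.INTER_CUBIC)
b=cv2.resize(im[235:290,150:265],None,fx=4.5,fy=4.5,interpolation=cv2.INTER_CUBIC)
cv2.imwrite("pics/crop.png",np.vstack([a,b]))
E
```

```text
0.02 545 ((585.6168823242188, -78.152587890625), (203.75889587402344, 108.42599487304688), 89.40753173828125) 0.032090624541731505
0.065 4221 ((587.4856567382812, -77.99632263183594), (187.07728576660156, 90.74591064453125), 89.46710205078125) 0.07768023590873041
0.02 4859 ((585.6168823242188, -78.152587890625), (203.75889587402344, 108.42599487304688), 89.40753173828125) 0.07722002949613405
inlay [ 0.58660194 -0.12508678  0.07553282]
shut [ 0.58641795 -0.07083013  0.07686481]
cover [ 0.58587389 -0.02490191  0.08071089]
rail [ 0.62102997 -0.1251955   0.07683646]
floor [ 0.46788923 -0.05857447 -0.00137117]
vial [0.41642272 0.14950822 0.02053246] [0.42936697 0.1617773  0.05740283] [0.42318504 0.1535894  0.04935439] 59
[0.42277574 0.15627774 0.05229733] 31
```

View pics/crop.png

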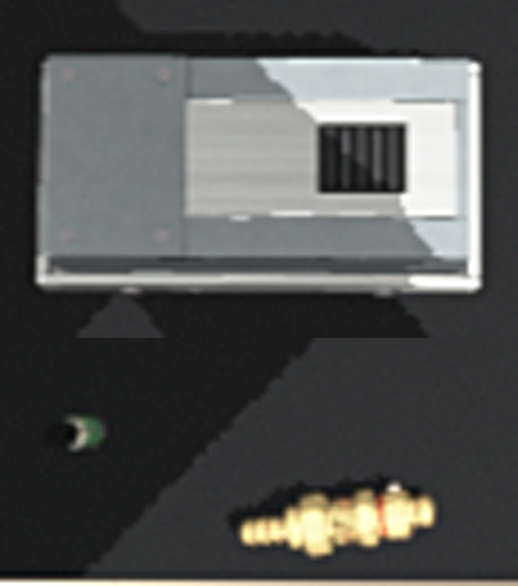

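The crop confirms the inlay centre at about top px (300.5,175), and the vial cap at about (165.6,256). Next I measure the holder's yaw and the tower's extents, and write a move calculator.

```bash
cat >> h.py <<'E'
from scipy.spatial.transform import Rotation as R
def go(x,y,z,yaw,cmd=None):
    "fractions from the present (measured) pose to a tool-down target"
    from rig import env
    s=env.sense(); R0=R.from_euler("xyz",s["tool_rot"],degrees=True); R1=R.from_euler("xyz",[180,0,yaw],degrees=True)
    d=R0.inv().apply(np.array([x,y,z])-s["eef_pos"])/.25; t=np.degrees((R0.inv()*R1).as_rotvec())/120
    print("t",round(s["time"],2),"pos",s["eef_pos"].round(4),"rot",s["tool_rot"].round(2),"| shift",d.round(4),"turn",t.round(4))
E
python3 - <<'E'
from h import *
m=camera_model("top"); P=cloud(m,np.load("pics/top0.npy"))
c=lambda x,y:(220+x/4.5-.4,140+y/4.5-.4)
print(on_plane(m,[c(188,100),c(455,100),c(188,216),c(455,216),c(362,158),c(319,158),c(405,158)],.076).round(4))
print("cap",on_plane(m,[(165.6,256)],.054))
T=P[20:200,340:560].reshape(-1,3); T=T[T[:,2]>.1]; print("tower",T.min(0),T.max(0))
k=T[T[:,2]>.1]; print("low y edge near", k[k[:,0]<k[:,0].min()+.02][:,1:].max(0))
for x in(.6,.65,.7,.8): 
    q=k[abs(k[:,0]-x)<.02]; print(x,q[:,1].max() if len(q) else None, q[:,2].max() if len(q) else None)
go(.56,-.125,.22,-90)
E
```

```text
[[ 0.6135 -0.0474  0.076 ]
 [ 0.6134 -0.167   0.076 ]
 [ 0.5611 -0.0475  0.076 ]
 [ 0.561  -0.1665  0.076 ]
 [ 0.5871 -0.1252  0.076 ]
 [ 0.5871 -0.106   0.076 ]
 [ 0.5871 -0.1444  0.076 ]]
cap [[0.42331535 0.14998022 0.054     ]]
tower [ 0.62229153 -0.68062842  0.10000807] [ 0.90493787 -0.22279239  0.45738791]
low y edge near [-0.23906723  0.45738791]
0.6 None None
0.65 -0.2339611038337973 0.4573879074905914
0.7 -0.22890494954957077 0.4512335264310412
0.8 -0.22712464221535517 0.3278631381806526
t 0.1 pos [ 0.2477 -0.5461  0.1913] rot [ 1.7991e+02 -1.0000e-02 -1.5560e+02] | shift [-1.8332  1.0182 -0.1135] turn [ 7.000e-04  4.000e-04 -5.467e-01]
```

```bash
python3 -m creep '-0.92 0.51 -0.2 0 0 -0.547 0; -0.92 0.51 -0.2 0 0 -0.547 0; -0.92 0.51 -0.2 0 0 -0.547 0; -0.92 0.51 -0.2 0 0 -0.547 0; -0.92 0.51 -0.2 0 0 -0.547 0; -0.92 0.51 -0.2 0 0 -0.547 0; -0.92 0.51 -0.2 0 0 -0.547 0; -0.92 0.51 -0.2 0 0 -0.547 0'; python3 -c "
from h import *
go(.587,-.125,.2,-90)"
```

```text
time: 1.1
eef_pos: [0.4044, -0.3354, 0.2419]
tool_rot: [180.0, 0.0, -90.2]
contact_force: [-0.0, 0.4, 0.2]
gripper_width: 0.0001
gripper_force: 0.0
t 1.1 pos [ 0.4044 -0.3354  0.2419] rot [ 1.7997e+02  2.0000e-02 -9.0170e+01] | shift [-0.8438 -0.728   0.1674] turn [ 0.0002  0.0001 -0.0014]
```

```bash
python3 -m creep '-0.844 -0.728 0.167 0 0 -0.001 0; -0.844 -0.728 0.167 0 0 -0.001 0; -0.844 -0.728 0.167 0 0 -0.001 0; -0.844 -0.728 0.167 0 0 -0.001 0; -0.844 -0.728 0.167 0 0 -0.001 0; -0.844 -0.728 0.167 0 0 -0.001 0; -0.844 -0.728 0.167 0 0 -0.001 0; -0.844 -0.728 0.167 0 0 -0.001 0'; python3 -c "
from h import *
from rig import get_image
m=camera_model('wrist');p,d=get_image('wrist'); cv2.imwrite('pics/w1.png',p[:,:,::-1]); np.save('pics/w1.npy',d); np.save('pics/w1v.npy',m['view'])
print(np.linalg.inv(m['view']).round(3))
go(.587,-.125,.1,-90)"
```

```text
time: 2.1
eef_pos: [0.5861, -0.1253, 0.2011]
tool_rot: [-179.9, -0.0, -90.0]
contact_force: [0.2, -0.8, -0.5]
gripper_width: -0.0002
gripper_force: 0.0
[[-1.    -0.001  0.     0.586]
 [-0.001  0.951  0.311 -0.205]
 [-0.001  0.311 -0.951  0.383]
 [ 0.     0.     0.     1.   ]]
t 2.15 pos [ 0.5862 -0.1252  0.2011] rot [-179.94    0.    -89.96] | shift [-0.0007 -0.0029  0.4046] turn [-0.0005  0.      0.0004]
```

View pics/w1.png

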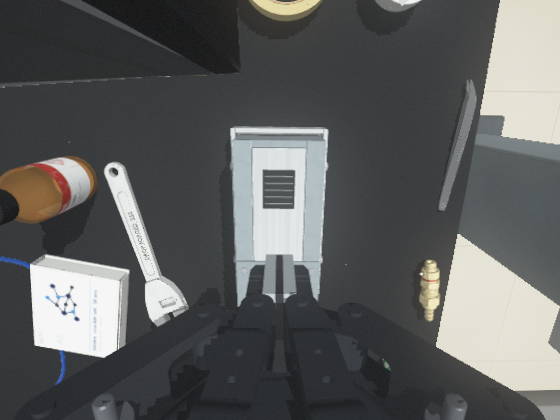

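The wrist view shows the inlay at about (278,189), the shutter from (252..305,147) to the cover edge at row ~262, and the fingertips at about (280,257), clear of the cover.

```bash
python3 -c "
from h import *
m=camera_model('wrist')
print(on_plane(m,[(278.5,189),(252,148),(305,148),(252,262),(305,262),(262.5,189),(294.5,189)],.076).round(4))"
python3 -m creep '0 -0.003 0.1 0 0 0 0; 0 -0.003 0.2 0 0 0 0; 0 -0.003 0.3 0 0 0 0; 0 -0.003 0.34 0 0 0 0; 0 -0.003 0.38 0 0 0 0; 0 -0.003 0.4 0 0 0 0; 0 -0.003 0.4 0 0 0 0; 0 -0.003 0.4 0 0 0 0'
```

```text
[[ 0.5866 -0.1259  0.076 ]
 [ 0.6122 -0.1666  0.076 ]
 [ 0.5611 -0.1667  0.076 ]
 [ 0.6153 -0.0442  0.076 ]
 [ 0.5578 -0.0443  0.076 ]
 [ 0.6027 -0.1258  0.076 ]
 [ 0.5706 -0.1259  0.076 ]]
time: 3.15
eef_pos: [0.5876, -0.1242, 0.1011]
tool_rot: [-179.9, -0.0, -89.8]
contact_force: [-0.3, 0.2, 0.1]
gripper_width: 0.0001
gripper_force: 0.0
```

```bash
python3 -m creep '0 0 0.03 0 0 0 0; 0 0 0.06 0 0 0 0; 0 0 0.07 0 0 0 0; 0 0 0.08 0 0 0 0; 0 0 0.082 0 0 0 0; 0 0 0.084 0 0 0 0;0 0 0.084 0 0 0 0'
```

```text
time: 4.03
eef_pos: [0.5873, -0.1241, 0.0796]
tool_rot: [-180.0, 0.0, -89.8]
contact_force: [-0.9, -1.1, 0.0]
gripper_width: 0.0002
gripper_force: 0.0
```

```bash
python3 -m creep '0 0 0.001 0 0 0 0; 0 0 0.002 0 0 0 0; 0 0 0.003 0 0 0 0; 0 0 0.004 0 0 0 0; 0 0 0.004 0 0 0 0'
```

```text
time: 4.65
eef_pos: [0.5872, -0.1242, 0.0784]
tool_rot: [180.0, 0.0, -89.8]
contact_force: [-0.9, -0.1, -0.1]
gripper_width: -0.0
gripper_force: 0.0
```

```bash
python3 -m creep '0 0 0.001 0 0 0 0; 0 0 0.002 0 0 0 0; 0 0 0.003 0 0 0 0; 0 0 0.004 0 0 0 0; 0 0 0.004 0 0 0 0'
```

```text
time: 5.28
eef_pos: [0.5872, -0.1241, 0.0774]
tool_rot: [180.0, 0.0, -89.8]
contact_force: [0.3, -0.5, -0.7]
gripper_width: -0.0001
gripper_force: 0.0
```

```bash
python3 -m creep '0 0 0.001 0 0 0 0; 0 0 0.002 0 0 0 0; 0 0 0.003 0 0 0 0;0 0 0.003 0 0 0 0'
```

```text
time: 5.78
eef_pos: [0.5872, -0.1241, 0.0766]
tool_rot: [180.0, 0.0, -89.8]
contact_force: [1.1, 0.7, -0.3]
gripper_width: 0.0001
gripper_force: 0.0
```

```bash
python3 -m creep '0 0 0.001 0 0 0 0; 0 0 0.002 0 0 0 0; 0 0 0.003 0 0 0 0;0 0 0.003 0 0 0 0'
```

```text
time: 6.28
eef_pos: [0.5872, -0.1242, 0.0759]
tool_rot: [180.0, 0.0, -89.8]
contact_force: [0.4, -0.3, -0.7]
gripper_width: 0.0005
gripper_force: 0.0
```

```bash
python3 -m creep '0 0 0.001 0 0 0 0; 0 0 0.002 0 0 0 0; 0 0 0.003 0 0 0 0;0 0 0.003 0 0 0 0'
```

```text
time: 6.78
eef_pos: [0.5872, -0.1241, 0.0751]
tool_rot: [180.0, 0.0, -89.8]
contact_force: [-0.0, -0.0, 0.6]
gripper_width: -0.0002
gripper_force: 0.0
```

```bash
python3 -m creep '0 0 0.001 0 0 0 0; 0 0 0.002 0 0 0 0; 0 0 0.003 0 0 0 0;0 0 0.003 0 0 0 0'
```

```text
time: 7.28
eef_pos: [0.5872, -0.1241, 0.0744]
tool_rot: [180.0, 0.0, -89.8]
contact_force: [-1.4, -0.4, -0.6]
gripper_width: -0.0001
gripper_force: 0.0
```

```bash
python3 -m creep '0 0 0.001 0 0 0 0; 0 0 0.002 0 0 0 0; 0 0 0.003 0 0 0 0;0 0 0.003 0 0 0 0'
```

```text
time: 7.78
eef_pos: [0.5872, -0.1242, 0.0736]
tool_rot: [180.0, 0.0, -89.8]
contact_force: [-0.0, -0.2, -0.4]
gripper_width: 0.0001
gripper_force: 0.0
```

```bash
python3 -m creep '0 0 0.001 0 0 0 0; 0 0 0.002 0 0 0 0; 0 0 0.003 0 0 0 0;0 0 0.003 0 0 0 0'
```

```text
time: 8.28
eef_pos: [0.5872, -0.1241, 0.0729]
tool_rot: [180.0, 0.0, -89.8]
contact_force: [0.4, -1.3, 0.3]
gripper_width: -0.0003
gripper_force: 0.0
```

```bash
python3 -m creep '0 0 0.001 0 0 0 0; 0 0 0.002 0 0 0 0; 0 0 0.002 0 0 0 0'
```

```text
time: 8.65
eef_pos: [0.5872, -0.1242, 0.0724]
tool_rot: [180.0, 0.0, -89.8]
contact_force: [-0.4, 0.2, -0.3]
gripper_width: -0.0002
gripper_force: 0.0
```

```bash
python3 -m creep '0 0 0.001 0 0 0 0; 0 0 0.002 0 0 0 0; 0 0 0.002 0 0 0 0'; python3 -c "
from h import *
from rig import get_image
m=camera_model('wrist');p,d=get_image('wrist'); cv2.imwrite('pics/w2.png',p[:,:,::-1]); P=cloud(m,d)
K_=abs(P[...,0]-.605)<.003
k=P[K_&(abs(P[...,1]+.13)<.03)]; print(len(k),np.nanmedian(k[:,2]))
k=P[K_&(abs(P[...,1]+.185)<.005)]; print(len(k),np.nanmedian(k[:,2]))"
```

```text
time: 9.02
eef_pos: [0.5872, -0.1241, 0.0719]
tool_rot: [180.0, 0.0, -89.8]
contact_force: [-0.6, 0.2, -0.3]
gripper_width: -0.0004
gripper_force: 0.0
2353 0.16486555689669508
139 0.001239945758904848
```

View pics/w2.png

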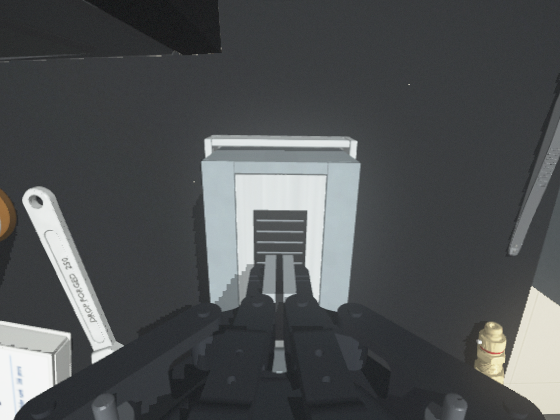

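The fingertips are at (280,258), over the inlay's middle (its near edge is at row 210). I'll measure surface height by depth at visible pixels.

```bash
python3 -c "
from h import *
from rig import get_image
m=camera_model('wrist');p,d=get_image('wrist'); P=cloud(m,d)
for n,(u,v) in dict(rail=(220,200),plate=(245,220),plate2=(315,220),rubber=(262,240),tipL=(270,258),tipR=(288,258),table=(150,220)).items(): print(n,P[v-1:v+2,u-1:u+2].reshape(-1,3).mean(0).round(4))"
```

```text
rail [ 0.6216 -0.152   0.0777]
plate [ 0.6075 -0.1394  0.0771]
plate2 [ 0.5658 -0.1397  0.0775]
rubber [ 0.5975 -0.1268  0.0777]
tipL [ 0.5915 -0.1356  0.1189]
tipR [ 0.5829 -0.1357  0.1189]
table [ 6.979e-01 -1.109e-01  2.000e-04]
```

```bash
python3 -c "
from h import *
from rig import get_image,env
m=camera_model('wrist');p,d=get_image('wrist'); P=cloud(m,d)
for v in range(244,296,4): print(v,P[v,270].round(4),P[v,285].round(4))
V=m['view']; print(cv2.projectPoints(np.float64([[.587,-.135,.072],[.587,-.1352,.0773],[.587,-.135,.12]]),cv2.Rodrigues(V[:3,:3])[0],V[:3,3],K(m),m['dist_coeffs'])[0].reshape(-1,2))
s=env.sense(); print(s['contact_force'],s['eef_pos'],s['tau'])"
```

```text
244 [ 0.5926 -0.1242  0.0778] [ 0.5835 -0.1246  0.0787]
248 [ 0.5927 -0.1213  0.0774] [ 0.5835 -0.1218  0.0784]
252 [ 0.5926 -0.1193  0.0789] [ 0.5834 -0.1188  0.0776]
256 [ 0.5915 -0.1359  0.1173] [ 0.5843 -0.1359  0.1172]
260 [ 0.5914 -0.1363  0.1223] [ 0.5844 -0.1358  0.1211]
264 [ 0.5913 -0.1356  0.1247] [ 0.5845 -0.1359  0.1254]
268 [ 0.5912 -0.1357  0.1287] [ 0.5845 -0.1353  0.128 ]
272 [ 0.5911 -0.1355  0.1318] [ 0.5846 -0.136   0.1327]
276 [ 0.591  -0.1355  0.1353] [ 0.5847 -0.1353  0.1349]
280 [ 0.5909 -0.1365  0.1402] [ 0.5847 -0.1358  0.139 ]
284 [ 0.5909 -0.1352  0.1412] [ 0.5848 -0.1357  0.142 ]
288 [ 0.5908 -0.1355  0.1447] [ 0.5848 -0.1356  0.1447]
292 [ 0.5907 -0.136   0.1482] [ 0.5849 -0.1357  0.1477]
[[279.30828247 224.02751505]
 [279.32099069 226.86693276]
 [279.43991966 260.31979283]]
[ 0.32278099  0.10462559 -0.36804022] [ 0.58724132 -0.12412941  0.07191585] [ 1.73919361e-03 -3.73087084e+01  3.42442524e+01  6.83317915e+00
 -8.65551501e-04  2.51625050e-05]
```

Depth puts the visible fingertip end at z≈0.117 while the reported TCP is 0.072, which would explain the lack of contact. I'll check with the independent scene camera.

```bash
python3 -c "
from h import *
from rig import get_image,env
m=camera_model('scene');p,d=get_image('scene'); P=cloud(m,d)
V=m['view']; q=cv2.projectPoints(np.float64([[.5872,-.1241,.072],[.5872,-.1241,.117],[.587,-.1241,.0765]]),cv2.Rodrigues(V[:3,:3])[0],V[:3,3],K(m),m['dist_coeffs'])[0].reshape(-1,2);print(q)
u,v=q[1].astype(int); 
for r in range(v-12,v+24,3): print(r,P[r,u].round(3))
c=p[v-70:v+80,u-100:u+100]; cv2.imwrite('pics/s2.png',cv2.resize(c[:,:,::-1],None,fx=3.9,fy=3.9,interpolation=cv2.INTER_CUBIC)); print(u-100,v-70)"
```

```text
[[303.75110311 199.4669738 ]
 [304.39558243 183.09012541]
 [303.77883009 197.87933013]]
171 [ 0.574 -0.128  0.154]
174 [ 0.576 -0.128  0.146]
177 [ 0.58  -0.126  0.136]
180 [ 0.579 -0.127  0.129]
183 [ 0.577 -0.128  0.122]
186 [ 0.58  -0.127  0.112]
189 [ 0.811 -0.012 -0.002]
192 [ 0.621 -0.107  0.077]
195 [ 0.602 -0.117  0.078]
198 [ 0.58  -0.128  0.08 ]
201 [ 0.567 -0.135  0.078]
204 [ 0.55  -0.144  0.078]
204 113
```

View pics/s2.png

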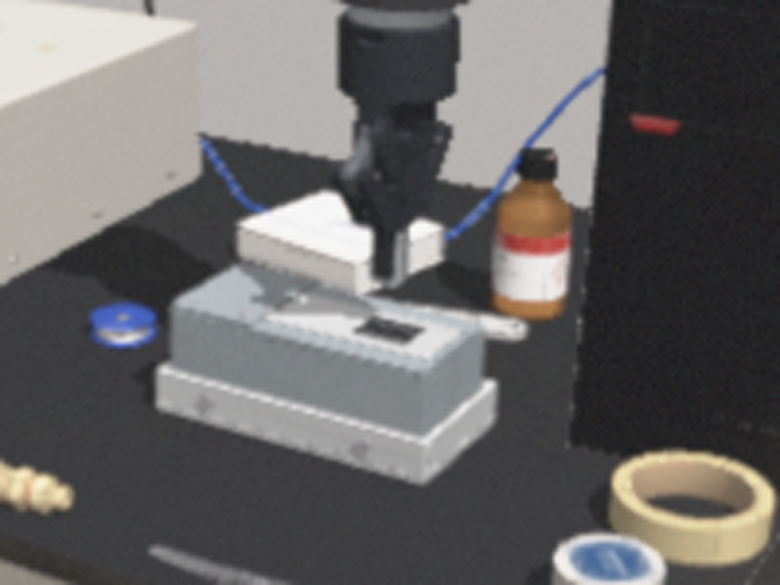

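The scene camera confirms it. The tips are in mid-air at crop (390,283), about 35–38 mm above the shutter, so the true finger end is about 4 cm short of the reported TCP, and x/y agree. From here I'll trust the camera and touch. First I close most of the gap, then go slowly.

```bash
python3 -m creep '0 0 0.02 0 0 0 0; 0 0 0.04 0 0 0 0; 0 0 0.06 0 0 0 0; 0 0 0.08 0 0 0 0; 0 0 0.09 0 0 0 0; 0 0 0.096 0 0 0 0;0 0 0.096 0 0 0 0'; python3 -c "
from h import *
from rig import get_image
m=camera_model('wrist');p,d=get_image('wrist'); P=cloud(m,d)
for v in range(236,264,2): print(v,P[v,270].round(4),P[v,285].round(4))"
```

```text
time: 10.1
eef_pos: [0.5872, -0.1241, 0.0479]
tool_rot: [180.0, 0.0, -89.8]
contact_force: [-0.0, 0.9, -0.0]
gripper_width: 0.0002
gripper_force: 0.0
236 [ 0.592  -0.1393  0.0769] [ 0.5841 -0.1398  0.0781]
238 [ 0.5919 -0.139   0.0789] [ 0.5841 -0.1384  0.0775]
240 [ 0.592  -0.1373  0.0775] [ 0.5841 -0.1371  0.077 ]
242 [ 0.5919 -0.1365  0.0784] [ 0.5841 -0.1368  0.079 ]
244 [ 0.592  -0.1351  0.0779] [ 0.584  -0.1349  0.0774]
246 [ 0.592  -0.1336  0.0769] [ 0.584  -0.1338  0.0773]
248 [ 0.592  -0.1324  0.077 ] [ 0.584  -0.133   0.0781]
250 [ 0.592  -0.1312  0.0768] [ 0.584  -0.132   0.0785]
252 [ 0.592  -0.1302  0.0773] [ 0.584  -0.1303  0.0773]
254 [ 0.592  -0.1289  0.077 ] [ 0.584  -0.1296  0.0784]
256 [ 0.5916 -0.1355  0.0925] [ 0.5843 -0.1357  0.0929]
258 [ 0.5915 -0.1357  0.0951] [ 0.5844 -0.136   0.0956]
260 [ 0.5914 -0.1358  0.0973] [ 0.5844 -0.1359  0.0974]
262 [ 0.5914 -0.1352  0.0982] [ 0.5845 -0.1357  0.099 ]
```

```bash
python3 -m creep '0 0 0.01 0 0 0 0; 0 0 0.02 0 0 0 0; 0 0 0.028 0 0 0 0; 0 0 0.034 0 0 0 0; 0 0 0.038 0 0 0 0; 0 0 0.04 0 0 0 0;0 0 0.04 0 0 0 0'
```

```text
time: 11.02
eef_pos: [0.5873, -0.1242, 0.0384]
tool_rot: [-180.0, -0.0, -89.8]
contact_force: [-2.3, 1.5, 3.3]
gripper_width: 0.0
gripper_force: 1.7
```

```bash
python3 -m creep '0 0 0.001 0 0 0 0; 0 0 0.002 0 0 0 0; 0 0 0.003 0 0 0 0;0 0 0.004 0 0 0 0;0 0 0.004 0 0 0 0'
```

```text
time: 11.65
eef_pos: [0.5874, -0.1242, 0.0383]
tool_rot: [-180.0, -0.0, -89.8]
contact_force: [-4.4, 1.2, 8.1]
gripper_width: -0.0
gripper_force: 4.1
```

Contact is at a reported TCP z of about 0.0384, with stiffness around 5 N/mm. Now I press to about 17 N.

```bash
python3 -m creep '0 0 0.002 0 0 0 0; 0 0 0.004 0 0 0 0; 0 0 0.006 0 0 0 0;0 0 0.007 0 0 0 0;0 0 0.007 0 0 0 0'
```

```text
time: 12.28
eef_pos: [0.5875, -0.1243, 0.0382]
tool_rot: [-179.9, -0.0, -89.8]
contact_force: [-8.3, 2.7, 16.2]
gripper_width: -0.0003
gripper_force: 7.5
```

```bash
python3 -m creep '0 0.003 0 0 0 0 0; 0 0.006 0 0 0 0 0; -0.02 0.006 0 0 0 0 0; -0.04 0.006 0 0 0 0 0; -0.06 0.006 0 0 0 0 0; -0.06 0.006 0 0 0 0 0'
```

```text
time: 13.02
eef_pos: [0.5876, -0.1102, 0.0383]
tool_rot: [-179.7, -0.1, -89.8]
contact_force: [-1.2, -1.0, 11.3]
gripper_width: -0.0003
gripper_force: 5.3
```

```bash
python3 -m creep '0 0 0.002 0 0 0 0; 0 0 0.004 0 0 0 0; -0.03 0 0.004 0 0 0 0; -0.06 0 0.004 0 0 0 0; -0.09 0 0.004 0 0 0 0; -0.12 0 0.004 0 0 0 0;-0.12 0 0.004 0 0 0 0'; python3 -c "
from h import *
from rig import get_image
m=camera_model('wrist');p,d=get_image('wrist'); cv2.imwrite('pics/w3.png',p[:,:,::-1]); np.save('pics/w3.npy',d); np.save('pics/w3v.npy',m['view'])"
```

```text
time: 13.9
eef_pos: [0.5879, -0.0799, 0.0382]
tool_rot: [-179.7, -0.1, -89.8]
contact_force: [-1.4, -0.4, 14.8]
gripper_width: -0.0
gripper_force: 7.0
```

View pics/w3.png

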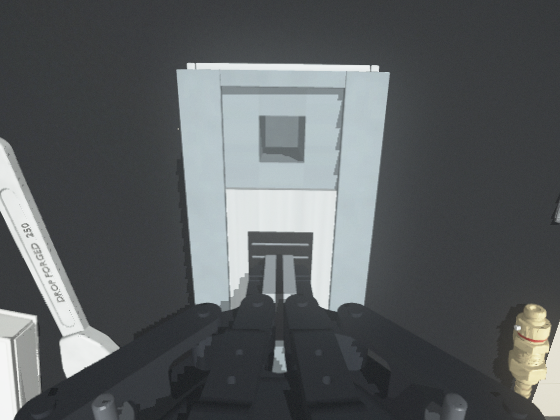

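The shutter follows without slip: its front edge is at row 189, and the well is visible at about (282,138). I finish the drag.

```bash
python3 -m creep '-0.02 0.002 0.001 0 0 0 0; -0.04 0.002 0.001 0 0 0 0; -0.048 0.002 0.001 0 0 0 0; -0.054 0.002 0.001 0 0 0 0; -0.054 0.002 0.001 0 0 0 0'; python3 -c "
from h import *
m=camera_model('wrist'); m['view']=np.load('pics/w3v.npy')
print(on_plane(m,[(259.5,116),(305,116),(259.5,161.5),(304.5,161.5)],.0725).round(4), on_plane(m,[(280,189)],.0765))"
```

```text
time: 14.58
eef_pos: [0.5879, -0.0684, 0.0383]
tool_rot: [-179.6, -0.3, -89.9]
contact_force: [1.5, -8.3, 11.2]
gripper_width: 0.0001
gripper_force: 6.1
[[ 0.5967 -0.1557  0.0725]
 [ 0.5762 -0.1558  0.0725]
 [ 0.597  -0.1351  0.0725]
 [ 0.5759 -0.1352  0.0725]] [[ 0.5873168  -0.12285225  0.0765    ]]
```

The hard stop is reached (Fy −8 N, 56 mm travelled), and the well centre is at about (0.5865,−0.1455). Lift, then plan the approach to the vial.

```bash
python3 -m creep '0 0 -0.02 0 0 0 0; 0 0 -0.08 0 0 0 0; 0 0 -0.2 0 0 0 0; 0 0 -0.3 0 0 0 0.6; 0 0 -0.3 0 0 0 0.6'; python3 -c "
from h import *
m=camera_model('top'); P=cloud(m,np.load('pics/top0.npy'))
k=P[130:290,100:160].reshape(-1,3); k=k[(k[:,2]>.03)]; print(k.min(0),k.max(0)); k=k[k[:,0]<.5]; print(k.min(0) if len(k) else 0)
print(P[235,120],P[235,128],P[255,134])
go(.423,.15,.10,-90)"
```

```text
time: 15.2
eef_pos: [0.5865, -0.0654, 0.1119]
tool_rot: [-179.7, 0.0, -89.8]
contact_force: [0.3, -0.2, -0.2]
gripper_width: 0.0358
gripper_force: 0.0
[0.46167054 0.23378204 0.03017743] [0.69335697 0.28951459 0.16055979]
[0.46167054 0.23378204 0.0304537 ]
[0.46546192 0.23599356 0.08324938] [0.46640808 0.2338816  0.04321673] [0.42366649 0.23451273 0.00173375]
t 15.2 pos [ 0.5865 -0.0654  0.1119] rot [-1.7975e+02  3.0000e-02 -8.9820e+01] | shift [-0.8634  0.6514  0.0451] turn [-0.0021  0.0003  0.0015]
```

```bash
python3 -m creep '-0.863 0.65 0 -0.002 0 0.001 0.6; -0.863 0.65 0 -0.002 0 0.001 0.6; -0.863 0.65 0.04 -0.002 0 0.001 0.6; -0.863 0.65 0.04 -0.002 0 0.001 0.6; -0.863 0.65 0.04 -0.002 0 0.001 0.6; -0.863 0.65 0.04 -0.002 0 0.001 0.6;-0.863 0.65 0.04 -0.002 0 0.001 0.6;-0.863 0.65 0.04 -0.002 0 0.001 0.6'; python3 -c "
from h import *
from rig import get_image
m=camera_model('wrist');p,d=get_image('wrist'); cv2.imwrite('pics/w4.png',p[:,:,::-1]); P=cloud(m,d)
k=P.reshape(-1,3); k=k[(abs(k[:,0]-.423)<.03)&(abs(k[:,1]-.152)<.03)&(k[:,2]>.046)&(k[:,2]<.06)]; print(len(k),k.min(0),k.max(0),k.mean(0))
go(.423,.15,.003,-90)"
```

```text
time: 16.2
eef_pos: [0.4223, 0.1489, 0.0987]
tool_rot: [179.7, -0.0, -90.0]
contact_force: [0.1, 0.0, 0.1]
gripper_width: 0.0516
gripper_force: 0.0
272 [0.41736781 0.1488366  0.04602622] [0.43062874 0.16161201 0.05563067] [0.42398581 0.15447639 0.0532401 ]
t 16.25 pos [0.4223 0.1489 0.0987] rot [ 1.7973e+02 -2.0000e-02 -9.0050e+01] | shift [-0.0044 -0.0044  0.3829] turn [ 0.0022 -0.0002 -0.0004]
```

View pics/w4.png

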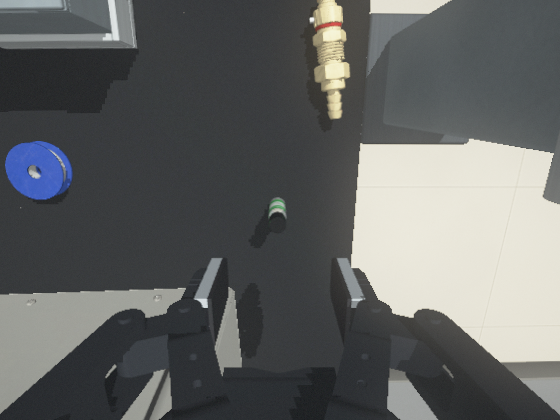

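The vial's cap is at about (278,224), giving a centre of about (0.424,0.155), with the fingers open on either side of it. Descend and grip the top 13 mm.

```bash
python3 -m creep '-0.024 -0.007 0 0.002 0 0 0.6; -0.024 -0.007 0.12 0.002 0 0 0.6; -0.024 -0.007 0.24 0.002 0 0 0.6; -0.024 -0.007 0.34 0.002 0 0 0.6; -0.024 -0.007 0.382 0.002 0 0 0.6; -0.024 -0.007 0.382 0.002 0 0 0.6'; python3 -c "
from h import *
from rig import get_image
m=camera_model('wrist');p,d=get_image('wrist'); cv2.imwrite('pics/w5.png',p[120:330,140:420,::-1])
go(.424,.155,.003,-90)"
```

```text
time: 17.0
eef_pos: [0.4233, 0.1554, 0.0033]
tool_rot: [180.0, -0.0, -90.0]
contact_force: [0.4, 0.4, 0.8]
gripper_width: 0.051
gripper_force: 0.0
t 17.05 pos [0.4238 0.1558 0.0042] rot [-1.7996e+02  1.0000e-02 -8.9970e+01] | shift [ 0.0032 -0.0008  0.0046] turn [-0.0003  0.      0.0003]
```

View pics/w5.png

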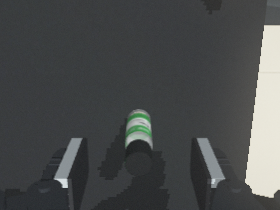

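The vial (crop (138,150)) sits centred between the open fingers, level with the tips. Close.

```bash
python3 -m creep '0 0 0.004 0 0 0 0; 0 0 0.004 0 0 0 0; 0 0 0.004 0 0 0 0; 0 0 0.004 0 0 0 0; 0 0 0.004 0 0 0 0; 0 0 0.004 0 0 0 0'
```

```text
time: 17.8
eef_pos: [0.4239, 0.1559, 0.0033]
tool_rot: [-179.9, 0.0, -90.0]
contact_force: [0.0, 0.7, 5.6]
gripper_width: 0.0115
gripper_force: 58.7
```

```bash
python3 -m creep '0 0 -0.1 0 0 0 0; 0 0 -0.3 0 0 0 0; 0 0 -0.5 0 0 0 0; 0 0 -0.5 0 0 0 0;0 0 -0.5 0 0 0 0'; python3 -c "
from h import *
from rig import get_image,env
s=env.sense(); m=camera_model('wrist');p,d=get_image('wrist'); cv2.imwrite('pics/w6.png',p[:,:,::-1]); P=cloud(m,d)
e=s['eef_pos']; k=P.reshape(-1,3)-e; k=k[(abs(k[:,0])<.03)&(abs(k[:,1])<.03)&(k[:,2]<.036)&(k[:,2]>-.03)]
print(s['gripper_width'],s['gripper_force'],len(k))
for z in np.arange(-.02,.036,.006):
    q=k[abs(k[:,2]-z)<.003]
    if len(q): print(round(z,3),len(q),q.min(0).round(4),q.max(0).round(4))
m=camera_model('top');p,d=get_image('top');P=cloud(m,d)
print(P[250:262,160:176,2].max())
go(.5865,-.1455,.13,-90)"
```

```text
time: 18.42
eef_pos: [0.4227, 0.1556, 0.1262]
tool_rot: [179.9, -0.0, -90.0]
contact_force: [-0.5, 0.0, -0.6]
gripper_width: 0.0115
gripper_force: 58.6
0.011496289940251795 58.59976887702942 705
-0.002 42 [-0.0064 -0.0078 -0.0026] [ 0.0068 -0.0034  0.0009]
0.004 77 [-0.0069 -0.0078  0.001 ] [ 0.0072 -0.0019  0.0068]
0.01 91 [-0.0071 -0.0079  0.0071] [ 0.0071 -0.0005  0.0129]
0.016 103 [-0.007  -0.008   0.0131] [ 0.0075 -0.001   0.0188]
0.022 112 [-0.0068 -0.008   0.0191] [ 0.0073 -0.0017  0.025 ]
0.028 125 [-0.006  -0.0082  0.0251] [ 0.0065 -0.0035  0.031 ]
0.034 155 [-0.0058 -0.008   0.031 ] [ 0.0063 -0.0023  0.0359]
0.0036858865225032345
t 18.52 pos [0.4226 0.1552 0.1256] rot [ 1.7985e+02 -8.0000e-02 -8.9960e+01] | shift [ 1.2034 -0.6549 -0.0173] turn [ 0.0012 -0.0007  0.0003]
```

The vial is held upright and centred, its underside about 3 mm below the reported TCP. Carry it over the well in two calls.

```bash
python3 -m creep '0.6 -0.327 0 0.001 0 0 0; 0.6 -0.327 0 0.001 0 0 0; 0.6 -0.327 0 0.001 0 0 0; 0.6 -0.327 0 0.001 0 0 0'; python3 -m creep '0.6 -0.327 0 0 0 0 0; 0.6 -0.327 0 0 0 0 0; 0.6 -0.327 0 0 0 0 0; 0.6 -0.327 0 0 0 0 0; 0.6 -0.327 0 0 0 0 0'; python3 -c "
from h import *
from rig import get_image,env
m=camera_model('wrist');p,d=get_image('wrist'); cv2.imwrite('pics/w7.png',p[:,:,::-1]); np.save('pics/w7.npy',d)
V=m['view']; print(cv2.projectPoints(np.float64([[.5865,-.156,.073],[.5865,-.135,.073],[.5865,-.1455,.073],[.5865,-.145,.12]]),cv2.Rodrigues(V[:3,:3])[0],V[:3,3],K(m),m['dist_coeffs'])[0].reshape(-1,2))
e=env.sense()['eef_pos']; P=cloud(m,d); k=P.reshape(-1,3)-e; k=k[(abs(k[:,0])<.02)&(abs(k[:,1])<.02)&(k[:,2]<.03)&(k[:,2]>-.01)]; print(k.min(0),k.max(0))
go(.5864,-.145,.085,-90)"
```

```text
time: 19.02
eef_pos: [0.505, 0.0029, 0.1253]
tool_rot: [179.9, -0.1, -90.2]
contact_force: [-1.0, 0.8, -0.8]
gripper_width: 0.0117
gripper_force: 58.7
time: 19.65
eef_pos: [0.5865, -0.1435, 0.1265]
tool_rot: [-180.0, 0.0, -89.9]
contact_force: [-0.9, 0.6, 0.4]
gripper_width: 0.0118
gripper_force: 58.8
[[278.89088658 197.4125993 ]
 [278.84965203 222.74644933]
 [278.86999411 210.24642701]
 [278.84899171 233.96058185]]
[-0.00727317 -0.00839674 -0.00368176] [ 0.00735113 -0.00075912  0.02994753]
t 19.7 pos [ 0.5866 -0.1432  0.1271] rot [-1.7994e+02  2.0000e-02 -8.9900e+01] | shift [0.0073 0.001  0.1682] turn [-0.0005  0.0001  0.0008]
```

View pics/w7.png

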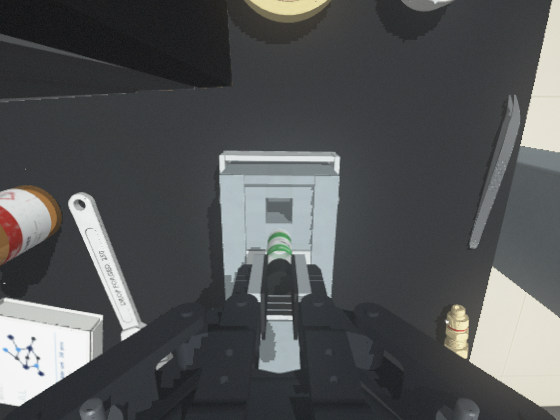

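The well (cols 265–292, rows 197–223) is centred at (279,210), exactly as predicted for (0.5865,−0.1455). I descend with a force check part-way.

```bash
python3 -m creep '0.0065 0.0005 0.04 0 0 0.001 0; 0.0065 0.0005 0.1 0 0 0.001 0; 0.0065 0.0005 0.15 0 0 0.001 0; 0.0065 0.0005 0.18 0 0 0.001 0; 0.0065 0.0005 0.2 0 0 0.001 0; 0.0065 0.0005 0.22 0 0 0.001 0;0.0065 0.0005 0.24 0 0 0.001 0; 0.0065 0.0005 0.24 0 0 0.001 0'; python3 -c "
from h import *
go(.5865,-.1448,.0400,-90)"
```

```text
time: 20.7
eef_pos: [0.5868, -0.1459, 0.0672]
tool_rot: [-179.9, 0.0, -90.1]
contact_force: [0.2, 1.1, -0.2]
gripper_width: 0.0114
gripper_force: 58.8
t 20.7 pos [ 0.5868 -0.1459  0.0672] rot [-1.7992e+02  1.0000e-02 -9.0090e+01] | shift [-0.0043  0.0016  0.1087] turn [-0.0007  0.0001 -0.0007]
```

It is inside the mouth with no contact force. Lower to the release height.

```bash
python3 -m creep '-0.004 0.001 0.015 0 0 0 0; -0.004 0.001 0.03 0 0 0 0; -0.004 0.001 0.045 0 0 0 0; -0.004 0.001 0.06 0 0 0 0; -0.004 0.001 0.075 0 0 0 0; -0.004 0.001 0.09 0 0 0 0;-0.004 0.001 0.103 0 0 0 0;-0.004 0.001 0.103 0 0 0 0'
```

```text
time: 21.7
eef_pos: [0.5866, -0.1449, 0.0415]
tool_rot: [-179.9, 0.0, -90.1]
contact_force: [0.3, 0.2, -0.2]
gripper_width: 0.0118
gripper_force: 58.8
```

Release a little, then rise.

```bash
python3 -m creep '0 0 0 0 0 0 0.4; 0 0 0 0 0 0 0.4; 0 0 0 0 0 0 0.4; 0 0 0 0 0 0 0.4; 0 0 -0.1 0 0 0 0.4; 0 0 -0.25 0 0 0 0.4; 0 0 -0.25 0 0 0 0.2; 0 0 -0.25 0 0 0 0'; python3 -c "
from h import *
from rig import get_image,env
m=camera_model('wrist');p,d=get_image('wrist'); P=cloud(m,d); cv2.imwrite('pics/w8.png',p[:,:,::-1])
k=P.reshape(-1,3); k=k[(abs(k[:,0]-.5865)<.009)&(abs(k[:,1]+.1455)<.0095)&(k[:,2]<.1)]; print(len(k),np.percentile(k[:,2],[5,25,50,75,95]).round(4))
t=k[abs(k[:,2]-np.percentile(k[:,2],90))<.004]; print(len(t),t.mean(0),t.min(0),t.max(0))
k=k[k[:,2]>.072]; print('above',len(k))
go(.587,-.0685,.06,-90)"
```

```text
time: 22.7
eef_pos: [0.5866, -0.1447, 0.104]
tool_rot: [-179.9, 0.0, -90.1]
contact_force: [0.1, -0.9, -1.3]
gripper_width: 0.0005
gripper_force: 0.0
333 [0.0511 0.0655 0.0672 0.0677 0.0684]
262 [ 0.58653093 -0.14567706  0.06732099] [ 0.57986961 -0.15194198  0.06443555] [ 0.59320082 -0.13877575  0.06917217]
above 0
t 22.75 pos [ 0.5862 -0.1447  0.1033] rot [-1.7996e+02  3.0000e-02 -9.0090e+01] | shift [-0.3047 -0.0025  0.1734] turn [-0.0003  0.0003 -0.0007]
```

The vial's top reads 0.0674, about 10 mm below the shutter surface, and it is centred, so it's seated. Next I go to the open plate's press point, y≈−0.072.

```bash
python3 -m creep '-0.15 -0.002 0 0 0 0 0; -0.291 -0.002 0 0 0 0 0; -0.291 -0.002 0.08 0 0 0 0; -0.291 -0.002 0.15 0 0 0 0; -0.291 -0.002 0.2 0 0 0 0; -0.291 -0.002 0.23 0 0 0 0; -0.291 -0.002 0.245 0 0 0 0; -0.291 -0.002 0.245 0 0 0 0'
```

```text
time: 23.75
eef_pos: [0.5875, -0.0723, 0.0432]
tool_rot: [-179.9, 0.0, -90.1]
contact_force: [0.2, 0.5, -0.3]
gripper_width: -0.0001
gripper_force: 0.0
```

```bash
python3 -m creep '0 0 0.005 0 0 0 0; 0 0 0.01 0 0 0 0; 0 0 0.014 0 0 0 0; 0 0 0.017 0 0 0 0; 0 0 0.02 0 0 0 0; 0 0 0.022 0 0 0 0; 0 0 0.023 0 0 0 0; 0 0 0.023 0 0 0 0'
```

```text
time: 24.75
eef_pos: [0.5876, -0.0722, 0.0384]
tool_rot: [-179.9, -0.0, -90.1]
contact_force: [-3.2, 1.2, 6.2]
gripper_width: -0.0
gripper_force: 2.8
```

Contact. Press to about 17 N with a small sideways relief.

```bash
python3 -m creep '0 0.002 0.003 0 0 0 0; 0 0.004 0.006 0 0 0 0; 0 0.006 0.009 0 0 0 0; 0 0.006 0.01 0 0 0 0; 0 0.006 0.01 0 0 0 0'
```

```text
time: 25.38
eef_pos: [0.5877, -0.0722, 0.0382]
tool_rot: [-179.6, -0.0, -90.0]
contact_force: [-2.6, 1.5, 12.1]
gripper_width: 0.0002
gripper_force: 6.1
```

```bash
python3 -m creep '0 0.001 0.003 0 0 0 0; 0 0.001 0.005 0 0 0 0; 0.02 0.001 0.005 0 0 0 0; 0.04 0.001 0.005 0 0 0 0; 0.06 0.001 0.005 0 0 0 0; 0.08 0.001 0.005 0 0 0 0; 0.1 0.001 0.005 0 0 0 0; 0.1 0.001 0.005 0 0 0 0'
```

```text
time: 26.38
eef_pos: [0.5876, -0.0978, 0.0382]
tool_rot: [-179.6, -0.1, -90.1]
contact_force: [-5.6, 2.5, 16.1]
gripper_width: 0.0002
gripper_force: 8.4
```

```bash
python3 -m creep '0.02 0.002 0 0 0 0 0; 0.04 0.002 0 0 0 0 0; 0.06 0.002 0 0 0 0 0; 0.08 0.002 0 0 0 0 0; 0.1 0.002 0 0 0 0 0; 0.115 0.002 0 0 0 0 0; 0.126 0.002 0 0 0 0 0; 0.126 0.002 0 0 0 0 0'; python3 -c "
from h import *
from rig import get_image
m=camera_model('wrist');p,d=get_image('wrist'); g=cv2.cvtColor(p,cv2.COLOR_RGB2GRAY); P=cloud(m,d)
print(m['view'][:3,3]); V=m['view']; q=cv2.projectPoints(np.float64([[.5865+a,y,.0772] for y in(-.172,-.167,-.162) for a in(-.018,)]),cv2.Rodrigues(V[:3,:3])[0],V[:3,3],K(m),m['dist_coeffs'])[0].reshape(-1,2);print(q)
u=int(q[1,0]); v0=int(q[0,1]); 
for v in range(v0-8,v0+24): print(v,g[v,u-3:u+4].mean().round(),on_plane(m,[(u,v)],.0772)[0,1].round(4))"
```

```text
time: 27.38
eef_pos: [0.5873, -0.1275, 0.0381]
tool_rot: [-179.5, 0.1, -90.0]
contact_force: [-4.7, 8.3, 18.7]
gripper_width: 0.0002
gripper_force: 9.0
[0.58742947 0.13078165 0.26945862]
[[318.64152459 186.38800053]
 [318.22010992 196.72294347]
 [317.8057428  206.84451068]]
178 140.0 -0.176
179 140.0 -0.1755
180 140.0 -0.175
181 148.0 -0.1746
182 189.0 -0.1741
183 197.0 -0.1736
184 197.0 -0.1731
185 196.0 -0.1727
186 197.0 -0.1722
187 196.0 -0.1717
188 197.0 -0.1712
189 197.0 -0.1707
190 197.0 -0.1703
191 198.0 -0.1698
192 197.0 -0.1693
193 198.0 -0.1688
194 197.0 -0.1683
195 179.0 -0.1678
196 201.0 -0.1674
197 228.0 -0.1669
198 232.0 -0.1664
199 231.0 -0.1659
200 232.0 -0.1654
201 231.0 -0.1649
202 232.0 -0.1644
203 231.0 -0.1639
204 232.0 -0.1634
205 232.0 -0.1629
206 231.0 -0.1624
207 231.0 -0.1619
208 232.0 -0.1614
209 232.0 -0.1609
```

The plate edge is at y≈−0.1674, against the slot end, and Fy is 8 N, more than the slide's own drag, so it is at the stop. Lift off and check.

```bash
python3 -m creep '0 0 -0.01 0 0 0 0; 0 0 -0.04 0 0 0 0; 0 0 -0.12 0 0 0 0; 0 0 -0.3 0 0 0 0; 0 0 -0.3 0 0 0 0; 0 0 -0.3 0 0 0 0; 0 0 -0.3 0 0 0 0'; python3 -c "
from h import *
from rig import get_image,env
m=camera_model('wrist');p,d=get_image('wrist'); g=cv2.cvtColor(p,cv2.COLOR_RGB2GRAY)
V=m['view']; q=cv2.projectPoints(np.float64([[.5685,-.167,.0772]]),cv2.Rodrigues(V[:3,:3])[0],V[:3,3],K(m),m['dist_coeffs'])[0].reshape(-1,2)[0]; u,v0=q.astype(int)
for v in range(v0-5,v0+8): print(g[v,u-3:u+4].mean().round(),on_plane(m,[(u,v)],.0772)[0,1].round(4))
s=env.sense(); print(s['time'],s['eef_pos'],s['contact_force'])"
```

```text
time: 28.3
eef_pos: [0.5844, -0.1287, 0.1077]
tool_rot: [-180.0, 0.0, -90.1]
contact_force: [-0.1, 0.5, 0.2]
gripper_width: 0.0002
gripper_force: 0.0
188.0 -0.1706
189.0 -0.1699
188.0 -0.1693
190.0 -0.1686
159.0 -0.1679
221.0 -0.1672
227.0 -0.1665
226.0 -0.1658
226.0 -0.1651
226.0 -0.1644
226.0 -0.1637
226.0 -0.163
226.0 -0.1623
28.35 [ 0.58443692 -0.12867655  0.10762801] [-0.37160159  0.20317414  0.41516314]
```

The edge stayed at about −0.1676 (shut), and the robot is clear of everything.

```bash
python3 -c "
from rig import sign_off
print(sign_off())"
```

```text
the job is handed in; nothing more can be done
None
```

I dragged the shutter open to its stop, set the vial upright on the floor of the well, dragged the shutter shut over it and handed the job in at about 28 s; the end-of-call readings of the push on the holder never passed about 21 N, and no verdict came back.

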